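# Finish the drying crib and settle the modelling stand on it

## Task

Add the next layer to the drying crib: lay the two long loose slats crosswise on the top pair, level, centred, each directly above one of the crib's battens. Then stand the modelling stand centred on the crib and turn it until it drops home: its two long feet down between the new slats on the pair below and its short feet on the new slats, so that it is level and does not rock. Keep the crib's own slats where they are and leave the short offcut, the bottles, the mug and the scraper alone.

Things in the scene. Friction and masses are not known exactly. Their poses are not given: they have to be found in the camera images.
- board: crib base: fixed plywood board 190 x 190 x 14 mm with two fixed battens (170 x 26 x 14 mm) along its y at x = +45 and -45 mm, tops 28 mm above the table; two loose slats lie across them, tops at 42 mm. Origin at the centre of its underside on the table, z up. New slats belong along its y at x = +45 and -45 mm, centres 49 mm above the table
- lower_a: loose wooden slat, 170 x 26 x 14 mm, already lying across the battens (along the board's x), at about y = +45 mm of the board, its centre 35 mm above the table; origin at its centre, x along its length
- lower_b: loose wooden slat, 170 x 26 x 14 mm, already lying across the battens (along the board's x), at about y = -45 mm of the board, its centre 35 mm above the table; origin at its centre, x along its length
- spare_a: loose wooden slat, 170 x 26 x 14 mm, lying flat on the table, about 45 g; origin at its centre, x along its length, z up. Both long loose slats are alike
- spare_b: loose wooden slat, 170 x 26 x 14 mm, lying flat on the table, about 45 g; origin at its centre, x along its length, z up. Both long loose slats are alike
- stand: modelling stand, about 0.45 kg: round plate 116 mm across (underside 26, top 36 mm above the origin) with a 24 mm square upright post in its centre up to 106 mm, faces square to the stand's x and y. Origin on the post's axis at the level of the long feet's bottoms: 0 on the table, 42 mm up when home on the crib, 56 mm while the long feet still ride on the new slats. z up the post
- stand_feet (a point): same point and axes as the stand's origin. Steel cross of four feet under the plate, 45 mm from the centre: a long pair, facing each other (each 36 mm across its arm, 10 mm along it) and at right angles a short pair (20 by 10 mm) ending 14 mm higher. The cross is stiff but out of true: the long pair's line is up to 0.55 rad either way from the stand's x, varies each time, not reported
- offcut: bystander: short offcut of the same wood, 90 x 26 x 14 mm, lying flat; origin at its centre, x along its length
- bottle_a: bystander: small bottle, 36 mm across, 110 mm tall, upright; origin at the centre of its underside
- bottle_b: bystander: small bottle, 36 mm across, 110 mm tall, upright; origin at the centre of its underside
- bottle_c: bystander: small bottle, 36 mm across, 110 mm tall, upright; origin at the centre of its underside
- mug: bystander: white mug, 76 mm across, 85 mm tall; origin at the centre of its underside
- scraper: bystander: flat wooden scraper with round ends, 130 x 40 x 6 mm; origin at the centre of its underside, x along its length
Things that resemble listed ones, but are neither listed nor needed, are in the scene too. Leave any black, pink or purple look-alike of the spare_a alone.

How it is judged:
By the outcome, as a careful person would: the job done as asked, in the order asked, and still so for the second after the job is handed in, with the robot touching nothing.
It also fails if it takes over 72 s, if anything falls off the work surface, if the arm or the gripper's body presses on something with over 40 N, if the wrist force passes 120 N, or if a joint passes its speed limit or range.

## Robot

A 6-joint arm with a two-finger parallel gripper is mounted at the origin on the work surface. World frame = base frame: x ahead of the robot, y to its left, z up, the work surface at z = 0. Lengths are in m, angles in rad, forces in N, time in s.
With the tool pointing down it reaches from about 0.375 to 0.9 m from the base axis. Payload 3.1 kg.
Tool frame: the origin (TCP) lies at the centre of the arm's flange, where the gripper is bolted on; the fingertips stand robot.tip_extent ahead of it and the grasp point (between the pads) lies 164 mm ahead of it (robot.tip_extent is the distance from the TCP to the fingertips, in m); z points along the fingers, y is the line along which they close (so a half turn about z gives the same grasp; the last joint's range is limited). The gripper opens to 87 mm and grips with 3 to 60 N. Pads are 19 mm wide; open, the fingers measure 117 mm over their backs; the gripper's body (75 mm by 190 mm) begins 51 mm behind the grasp point.
Start: joints at [-1.389, 0.527, 1.433, -0, 1.181, -0.178], TCP at [0.22, -0.585, 0.405] pointing down, gripper open.
Joint ranges: [-3.08, 3.08], [-0.75, 2.2], [0.22, 2.44], [-1.43, 4.57], [0, 2.65], [-2.85, 2.85]. Speed limits (rad/s): [2.79, 2.79, 3.14, 3.14, 3.14, 3.14].

## Interface

Orientations are given as a unit quaternion [x, y, z, w].
In Python, from rig import get_obs, camera, hand_in, cut_out, robot gives the robot as it stands.
- The arm moves only by the tool step_arm, never from a script. Its argument "rows" is a list of rows, each a list of 6 numbers: the shift along the world's x, y, z in m, then the turn, a rotation vector about the world's x, y, z in degrees. A call has 1 to 12 rows; each row shifts and turns the commanded pose from where the row before left it; what a row does not reach is not made up. A row lasts 1/8 s, in which the tool goes at most 62.5 mm and 10.7 degrees, less where a joint would pass 70% of its speed; a pose out of reach is approached as far as the arm can. A call is refused whole if a number of a shift passes 0.0625 or a number of a turn 10.7, either way. A call with a gripper value outside its range is refused whole. "jaw" is the finger opening in m, from 0 to 0.087, set as the call begins (left out, the last holds). The fingers move at their own pace and stop on an object; "squeeze" is the grip in N (left out, the last holds). Time passes only in rows, so rows that do not move let the fingers close. It gives the time, the measured TCP pose, the force, the opening and the grip force at its end, in the units of the state.
- get_obs(): the state, without advancing time (a new reading comes with each control period).
- camera(name): name is "side" or "top" or "wrist"; returns a dict with "pixels" (384x512x3 uint8, blue, green, red), "depth" (384x512 float32, m along the optical axis (not along the pixel's ray), 0 where there is no reading), "fov_y" (degrees; the focal length in pixels is half the picture's height over the tangent of half this angle, whatever the lens; pixels are square), "cx", "cy" (the principal point, pixels), "extrinsics" (4x4, takes a point from camera to world coordinates); the wrist camera has in their place "mount" (4x4, takes a point from camera to tool coordinates, whose origin is the TCP and whose axes are the flange's). Camera axes: x right, y up, looking along -z (the intrinsics and any distortion apply to the point x, -y, -z); pixel columns grow to the right and rows downward; lengths in m; the calibration is good to about 2 mm. A picture is of the moment at which its call begins: read the wrist's pose just before it.
- hand_in(): hands the job in; it is judged then, once.
Trained networks look in the newest picture that a camera, given by its name, has taken for a name from the list of things; names that differ only in an ending like _2 or _b are one class to them, and where a whole thing is asked for, a point or a joint stands for the part that bears it (a point fixed in the world has none). Each returns a list of dicts, best first, with "confidence" (0 to 1); they miss things now and then, are a little off and sometimes report something else, mostly with a low value. They report only what shows in the picture. A call takes as long as a camera call. They do not tell look-alikes from the thing itself.
- cut_out(label, camera): "region" (384x512 bool, what is visible of it) and "extent" ([centre column, centre row, width, height] in pixels, round what is visible of it).
The state is a dict: "time": time; "q": joint angles; "joint_velocities": joint speeds; "joint_torque": joint torques, N m; "position": TCP position; "tool_rot": TCP orientation; "ft_force": force on the tool from outside, world axes, zero at the start; "moment": the same for the moment, N m; "grip_width": finger opening in m; "grip_force": force on a finger pad.
Only numpy, scipy, OpenCV 4.12 (cv2) and the standard library are available. Lean on these libraries where they do the work, as an engineer would, in place of code of your own. Each camera call takes 0.05 s, during which the arm holds its last target. There are 200 camera calls.

## Working session

There is one attempt and no reset: what is moved stays moved. The work goes in short steps, Python scripts to look and compute and a tool call to move; the robot and the scene stay as the last step left them, time stands still between calls to the robot, and variables do not carry over. Pictures are saved under pics/ and viewed, at most 10 in all, crops included, and the job is handed in when it is done.

Besides the shell and the picture viewer there is one more tool, called after "Call:" in YAML: its name, and indented under it one key for each argument. step_arm: Moves the arm, as the interface text tells. Its arguments: {"type":"object","properties":{"rows":{"type":"array"},"jaw":{"type":"number"},"squeeze":{"type":"number"}},"required":["rows"]}

```bash
mkdir -p pics; ls; cat > h.py <<'E'
import numpy as np, cv2
from rig import get_obs, camera, hand_in, cut_out, robot
from scipy.spatial.transform import Rotation as R
def ext(c,o=None):
    if 'extrinsics' in c: return np.array(c['extrinsics'])
    T=np.eye(4);T[:3,:3]=R.from_quat(o['tool_rot']).as_matrix();T[:3,3]=o['position'];return T@np.array(c['mount'])
def shot(n):
    o=get_obs();c=camera(n);c['T']=ext(c,o);c['f']=192/np.tan(np.radians(c['fov_y'])/2);return c
def cloud(c):
    d=c['depth'];v,u=np.mgrid[:384,:512]
    P=np.stack([(u-c['cx'])/c['f']*d,-(v-c['cy'])/c['f']*d,-d],-1)
    W=P@c['T'][:3,:3].T+c['T'][:3,3];W[d<=0]=np.nan;return W
E
python3 - <<'E'
from h import *
for n in ['side','top']:
    c=shot(n);cv2.imwrite(f'pics/{n}0.png',c['pixels']);print(n,{k:c[k] for k in c if k not in('pixels','depth','extrinsics')})
    W=cloud(c);np.save(n,W)
    for l in ['board','lower_a','spare_a','stand','offcut','bottle_a','mug','scraper']:
        for r in cut_out(l,n):
            m=r['region'];p=W[m];p=p[~np.isnan(p[:,0])]
            print(l,round(r['confidence'],2),np.round(r['extent']),np.round(np.median(p,0),3) if len(p) else '', np.round(np.percentile(p[:,2],95),3) if len(p) else '')
print(robot, get_obs())
E
```

```text
pics
side {'fov_y': 57.75160420391087, 'cx': 250.21534986262333, 'cy': 193.66051067110268, 'T': array([[-0.81538087,  0.37730305, -0.43908591,  0.08993192],
       [-0.57890934, -0.53695408,  0.61363205,  0.62423945],
       [-0.00424373,  0.75453478,  0.65624634,  0.68616124],
       [ 0.        ,  0.        ,  0.        ,  1.        ]]), 'f': np.float64(348.1548455211871)}
board 0.65 [202. 244. 103.  78.] [0.519 0.224 0.016] 0.03
lower_a 0.76 [216. 224.  58.  38.] [0.524 0.169 0.043] 0.045
lower_a 0.59 [191. 246.  60.  40.] [0.527 0.261 0.043] 0.045
lower_a 0.35 [192. 152.  13.  36.] [ 0.77  -0.006  0.055] 0.109
spare_a 0.89 [224. 186.  51.  28.] [0.629 0.004 0.014] 0.017
spare_a 0.7 [250. 161.  36.  26.] [ 0.65  -0.152  0.015] 0.017
spare_a 0.68 [296. 195.  56.  21.] [ 0.422 -0.083  0.014] 0.017
spare_a 0.58 [288. 273.  42.  57.] [0.308 0.175 0.015] 0.017
spare_a 0.42 [251. 123.  11.  30.] [ 0.736 -0.264  0.057] 0.106
stand 0.91 [317. 144.  37.  34.] [ 0.477 -0.307  0.038] 0.103
offcut 0.6 [271. 139.  19.  14.] [ 0.656 -0.298  0.015] 0.017
bottle_a 0.68 [191. 153.  11.  37.] [ 0.7
[... 1576 characters left out ...]
me': 0.9, 'q': array([-1.38948650e+00,  5.27460987e-01,  1.43273945e+00, -3.42987627e-05,
        1.18141491e+00, -1.78520786e-01]), 'joint_velocities': array([-0.00043593, -0.00038376,  0.00013286,  0.00108216,  0.00098179,
       -0.00056671]), 'joint_torque': array([-3.25136562e-04, -4.39996219e+01, -1.76988190e+01,  6.32509659e-02,
        5.04187611e-02, -2.53632891e-05]), 'position': array([ 0.22007603, -0.58492487,  0.4047598 ]), 'tool_rot': array([ 9.83857686e-01,  1.78952654e-01, -1.58813846e-05, -1.13262723e-05]), 'ft_force': array([-0.77512197, -0.59661639,  0.38570871]), 'moment': array([-0.02234677,  0.02248382,  0.03040875]), 'grip_force': 0.0, 'grip_width': 0.0865778257347954}
```

```bash
python3 - <<'E'
import cv2
a=cv2.imread('pics/top0.png');cv2.imwrite('pics/top0b.png',cv2.resize(a[60:320,90:430],None,fx=2.3,fy=2.3,interpolation=cv2.INTER_CUBIC))
a=cv2.imread('pics/side0.png');cv2.imwrite('pics/side0b.png',cv2.resize(a[90:360,60:380],None,fx=2.2,fy=2.2,interpolation=cv2.INTER_CUBIC))
E
```

```text
(no output)
```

View pics/top0b.png

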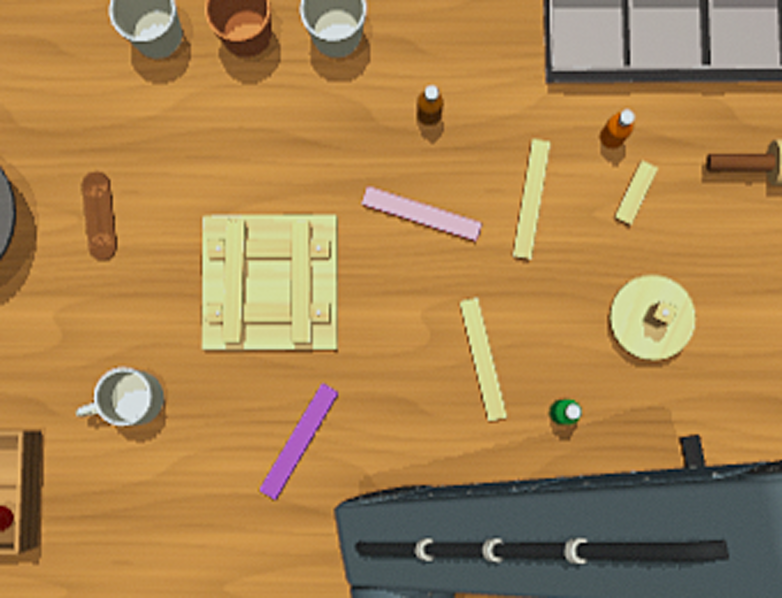

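View pics/side0b.png

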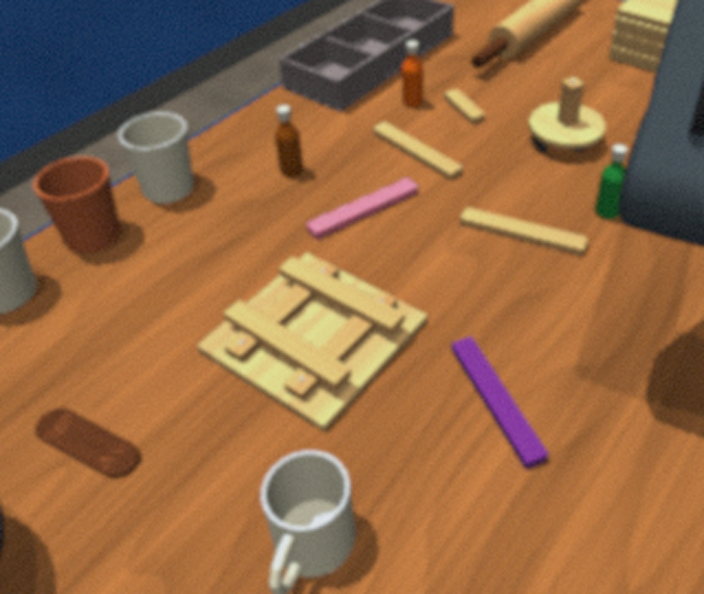

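The top view shows the two pale slats at crop (530,200) and (483,360), the offcut at (636,193), and the stand at (652,318). The crib is at (270,283). The pink slat at (422,213) and the purple one at (300,440) are look-alikes, so I'll leave them. The side view agrees, and a dark foot shows under the stand's plate at (540,145).

```bash
cat >> h.py <<'E'
def rect(W,c,zlo,zhi,r=0.11,mask=None):
    "min-area rectangle of cloud points near c in height band"
    m=(np.hypot(W[...,0]-c[0],W[...,1]-c[1])<r)&(W[...,2]>zlo)&(W[...,2]<zhi)
    if mask is not None: m&=mask
    n,lab,st,ct=cv2.connectedComponentsWithStats(m.astype(np.uint8))
    if n<2: return None
    k=1+np.argmax(st[1:,4]); p=W[lab==k]
    (cx,cy),(w,h),a=cv2.minAreaRect((p[:,:2]*1000).astype(np.float32))
    if w<h: w,h,a=h,w,a+90
    return dict(c=np.round([cx,cy],1),s=np.round([w,h],1),yaw=round((a+90)%180-90,1),z=np.round(np.nanmedian(p[:,2])*1000,1),n=len(p))
E
python3 - <<'E'
from h import *
for n in['top','side']:
    W=np.load(n+'.npy')
    print(n);
    for nm,c,lo,hi in [('A',(.424,-.084),.008,.02),('B',(.648,-.156),.008,.02),('la',(.535,.258),.038,.05),('lb',(.535,.167),.038,.05),('board',(.535,.212),.007,.05),('plate',(.478,-.31),.03,.045),('post',(.478,-.31),.1,.12)]:
        print(nm,rect(W,c,lo,hi,.14 if nm=='board' else .1))
print(shot('wrist')['mount'],robot.tip_extent)
E
```

```text
top
A {'c': array([427.3, -84.8]), 's': array([169.3,  26.3]), 'yaw': 13.1, 'z': np.float64(14.3), 'n': 399}
B {'c': array([ 652.8, -156. ]), 's': array([173.5,  29.8]), 'yaw': -9.3, 'z': np.float64(14.5), 'n': 392}
la {'c': array([534.3, 259.2]), 's': array([166.7,  27.7]), 'yaw': -0.9, 'z': np.float64(43.0), 'n': 408}
lb {'c': array([532.9, 167.2]), 's': array([169.6,  26.2]), 'yaw': 0.6, 'z': np.float64(42.8), 'n': 399}
board {'c': array([538. , 210.5]), 's': array([201.4, 197.4]), 'yaw': -1.6, 'z': np.float64(19.1), 'n': 3427}
plate {'c': array([ 482.8, -316.5]), 's': array([114.1, 113.4]), 'yaw': -64.4, 'z': np.float64(36.6), 'n': 914}
post {'c': array([ 482.7, -315.5]), 's': array([25.1, 24.9]), 'yaw': 62.5, 'z': np.float64(106.9), 'n': 71}
side
A {'c': array([426.9, -86.5]), 's': array([169.7,  32.3]), 'yaw': 12.9, 'z': np.float64(14.8), 'n': 437}
B {'c': array([ 652.4, -157.1]), 's': array([169.9,  29.1]), 'yaw': -10.9, 'z': np.float64(14.9), 'n': 291}
la {'c': array([533.7, 258.5]), 's': array([170.8,  27.9]), 'yaw': -1.0, 'z': np.float64(43.1), 'n': 637}
lb {'c': array([532.6, 165.6]), 's': array([170.2,  28.5]), 'yaw': 0.2, 'z': np.float64(43.2), 'n': 538}
board {'c': array([535.2, 211.7]), 's': array([191.5, 191.5]), 'yaw': -90.0, 'z': np.float64(18.2), 'n': 4456}
plate {'c': array([ 480.7, -315.5]), 's': array([113.9, 110.4]), 'yaw': 33.5, 'z': np.float64(37.1), 'n': 477}
post {'c': array([ 482.8, -317.5]), 's': array([25.9, 25.2]), 'yaw': -31.2, 'z': np.float64(106.4), 'n': 45}
[[ 1.56684778e-03  9.68718075e-01  2.48158891e-01  6.68234566e-02]
 [ 9.99998694e-01 -1.41959542e-03 -7.72319667e-04  9.58301622e-05]
 [-3.95874796e-04  2.48159777e-01 -9.68719035e-01  2.05992514e-02]
 [ 0.00000000e+00  0.00000000e+00  0.00000000e+00  1.00000000e+00]] 0.1822
```

Call:
step_arm:
  rows:
    - [0.019,0.0455,-0.009,0,0,-0.7]
    - [0.019,0.0455,-0.009,0,0,-0.7]
    - [0.019,0.0455,-0.009,0,0,-0.7]
    - [0.019,0.0455,-0.009,0,0,-0.7]
    - [0.019,0.0455,-0.009,0,0,-0.7]
    - [0.019,0.0455,-0.009,0,0,-0.7]
    - [0.019,0.0455,-0.009,0,0,-0.7]
    - [0.019,0.0455,-0.009,0,0,-0.7]
    - [0.019,0.0455,-0.009,0,0,-0.7]
    - [0.018,0.0455,-0.009,0,0,-0.7]
    - [0.018,0.045,-0.009,0,0,-0.6]
    - [0,0,0,0,0,0]
  jaw: 0.06

```text
time: 2.45
position: [0.4274, -0.0822, 0.3054]
tool_rot: [0.993, 0.116, -0.001, -0.0]
ft_force: [-0.6, 0.2, -0.3]
grip_width: 0.0601
grip_force: 0.0
```

```bash
cat > look.py <<'E'
from h import *
import sys
o=get_obs();c=shot('wrist');W=cloud(c);M=R.from_quat(o['tool_rot']).as_matrix()
print(o['position'].round(4),'yaw',np.degrees(np.arctan2(M[1,0],M[0,0])).round(1),'tilt',M[:,2].round(3),o['grip_width'])
if len(sys.argv)>1: cv2.imwrite('pics/'+sys.argv[1]+'.png',c['pixels'])
np.save('wrist',W)
E
python3 look.py wA; python3 - <<'E'
from h import *
W=np.load('wrist.npy')
print(rect(W,(.427,-.085),.008,.02))
E
```

```text
[ 0.4274 -0.0822  0.3054] yaw 13.3 tilt [-0.001  0.001 -1.   ] 0.060069028368463596
{'c': array([444. , -82.5]), 's': array([135.1,  26. ]), 'yaw': 13.2, 'z': np.float64(13.4), 'n': 3582}
```

Call:
step_arm:
  rows:
    - [0,-0.004,-0.04,0,0,0]
    - [0,0,-0.04,0,0,0]
    - [0,0,-0.028,0,0,0]
    - [0,0,-0.012,0,0,0]
    - [0,0,0,0,0,0]
    - [0,0,0,0,0,0]

```text
time: 3.25
position: [0.4274, -0.0894, 0.1866]
tool_rot: [0.994, 0.113, 0.001, 0.001]
ft_force: [0.2, -0.6, 0.0]
grip_width: 0.0599
grip_force: 0.0
```

Call:
step_arm:
  rows:
    - [0,0,0,0,0,0]
    - [0,0,0,0,0,0]
    - [0,0,0,0,0,0]
    - [0,0,0,0,0,0]
  jaw: 0.01
  squeeze: 25

```text
time: 3.75
position: [0.4271, -0.0888, 0.1859]
tool_rot: [0.994, 0.113, 0.0, -0.0]
ft_force: [-1.4, 0.4, 1.1]
grip_width: 0.0278
grip_force: 0.2
```

Call:
step_arm:
  rows:
    - [0,0,0,0,0,0]
    - [0,0,0,0,0,0]
    - [0,0,0.01,0,0,0]
    - [0,0,0.03,0,0,0]
    - [0,0,0.03,0,0,0]
    - [0,0,0.03,0,0,0]
    - [0,0,0,0,0,0]

```text
time: 4.62
position: [0.4275, -0.0891, 0.2878]
tool_rot: [0.994, 0.113, 0.002, 0.002]
ft_force: [0.3, -0.8, -0.9]
grip_width: 0.0257
grip_force: 25.0
```

```bash
python3 look.py wA2; python3 - <<'E'
from h import *
c=shot('top');W=cloud(c);print(rect(W,(.427,-.085),.08,.13,.12))
c=shot('side');W=cloud(c);print(rect(W,(.427,-.085),.08,.13,.12))
E
```

```text
[ 0.4275 -0.0891  0.2878] yaw 13.0 tilt [ 0.005 -0.002 -1.   ] 0.02567787682505978
{'c': array([504.2, -59.7]), 's': array([12.8,  4. ]), 'yaw': -26.6, 'z': np.float64(112.9), 'n': 8}
{'c': array([426. , -84.1]), 's': array([169.6,  37.3]), 'yaw': 12.8, 'z': np.float64(114.0), 'n': 460}
```

View pics/wA2.png

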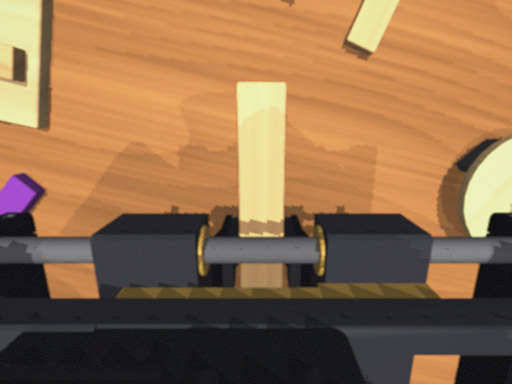

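The wrist view shows the slat gripped squarely, with its far end at (261,85) and its sides at columns 237 to 286. Next I'll carry it to the crib and survey there.

Call:
step_arm:
  rows:
    - [0.007,0.022,0.006,0,0,9.6]
    - [0.008,0.028,0.006,0,0,9.6]
    - [0.008,0.028,0.006,0,0,9.6]
    - [0.008,0.028,0.006,0,0,9.6]
    - [0.008,0.028,0.006,0,0,9.6]
    - [0.008,0.028,0.006,0,0,9.6]
    - [0.008,0.028,0,0,0,9.7]
    - [0.007,0.028,0,0,0,9.7]
    - [0,0,0,0,0,0]

```text
time: 5.9
position: [0.489, 0.1304, 0.3203]
tool_rot: [0.706, 0.708, -0.001, -0.001]
ft_force: [-0.5, -0.2, -0.3]
grip_width: 0.0259
grip_force: 25.0
```

```bash
cat > crib.py <<'E'
from h import *
W=np.load('wrist.npy')
for nm,c,lo,hi,r in [('la',(.534,.259),.038,.05,.1),('lb',(.533,.167),.038,.05,.1),('brd',(.535,.212),.008,.05,.145)]: print(nm,rect(W,c,lo,hi,r))
# board edges and batten ends
for nm,(x0,x1,y0,y1,lo,hi) in dict(bat_far=(.54,.62,.28,.32,.022,.034),bat_near=(.45,.53,.28,.32,.022,.034),brd=(.4,.66,.08,.34,.009,.019)).items():
    p=W[(W[...,0]>x0)&(W[...,0]<x1)&(W[...,1]>y0)&(W[...,1]<y1)&(W[...,2]>lo)&(W[...,2]<hi)]
    if len(p): print(nm,len(p),'x',np.percentile(p[:,0],[.5,50,99.5]).round(4),'y',np.percentile(p[:,1],[.5,99.5]).round(4))
E
python3 look.py wC; python3 crib.py; python3 - <<'E'
from h import *
for n in['top','side']: np.save('wrist',np.load(n+'.npy')); print(n);exec(open('crib.py').read())
E
```

```text
[0.489  0.1304 0.3203] yaw 90.1 tilt [-0.002 -0.    -1.   ] 0.025850265400392973
la {'c': array([534.4, 258.8]), 's': array([170.1,  26.7]), 'yaw': -1.1, 'z': np.float64(41.4), 'n': 6879}
lb {'c': array([564.5, 166.5]), 's': array([109.3,  26.2]), 'yaw': 0.8, 'z': np.float64(41.4), 'n': 3314}
brd {'c': array([536.2, 209.9]), 's': array([190.2, 184. ]), 'yaw': 0.3, 'z': np.float64(16.5), 'n': 32729}
bat_far 676 x [0.5675 0.5795 0.5936] y [0.2801 0.2964]
bat_near 633 x [0.4785 0.4907 0.5037] y [0.2801 0.2962]
brd 16447 x [0.4418 0.5415 0.63  ] y [0.1185 0.301 ]
top
la {'c': array([534.3, 259.2]), 's': array([166.7,  27.7]), 'yaw': -0.9, 'z': np.float64(43.0), 'n': 408}
lb {'c': array([532.9, 167.2]), 's': array([169.6,  26.2]), 'yaw': 0.6, 'z': np.float64(42.8), 'n': 399}
brd {'c': array([535.5, 211.7]), 's': array([195.8, 191.7]), 'yaw': -0.4, 'z': np.float64(19.3), 'n': 3387}
bat_far 49 x [0.5488 0.5811 0.6013] y [0.2804 0.3011]
bat_near 41 x [0.4777 0.4909 0.5162] y [0.2801 0.2961]
brd 1644 x [0.4407 0.5339 0.632 ] y [0.1159 0.3075]
side
la {'c': array([533.7, 258.5]), 's': array([170.8,  27.9]), 'yaw': -1.0, 'z': np.float64(43.1), 'n': 637}
lb {'c': array([532.6, 165.6]), 's': array([170.2,  28.5]), 'yaw': 0.2, 'z': np.float64(43.2), 'n': 538}
brd {'c': array([535.2, 211.7]), 's': array([191.5, 191.5]), 'yaw': -90.0, 'z': np.float64(18.4), 'n': 4435}
bat_far 77 x [0.5661 0.5783 0.5928] y [0.2801 0.2971]
bat_near 85 x [0.4774 0.4885 0.5027] y [0.2802 0.2967]
brd 2209 x [0.4403 0.5224 0.6297] y [0.1171 0.3068]
```

View pics/wC.png

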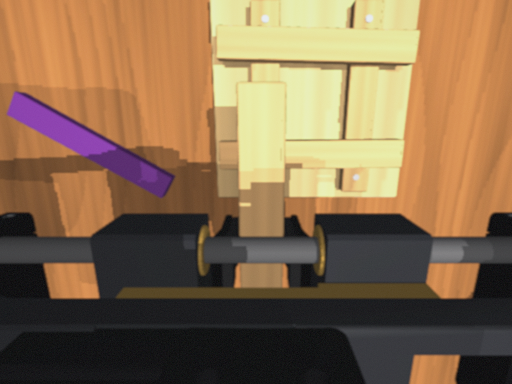

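The wrist view shows both lower slats (rows 45 and 153) and the batten ends at (265,18), (369,18) and (356,177). The held slat lines up over the near batten. The board centre comes out at about (0.5355, 0.2115) with yaw near 0.

Call:
step_arm:
  rows:
    - [0.001,0.04,0,0,0,0]
    - [0,0.041,0,0,0,0]
    - [0,0,-0.04,0,0,0]
    - [0,0,-0.03,0,0,0]
    - [0,0,-0.012,0,0,0]
    - [0,0,-0.004,0,0,0]
    - [0,0,0,0,0,0]
    - [0,0,0,0,0,0]

```text
time: 6.95
position: [0.4905, 0.21, 0.2367]
tool_rot: [0.707, 0.707, 0.001, 0.001]
ft_force: [-0.3, 0.1, -1.1]
grip_width: 0.0255
grip_force: 25.0
```

Call:
step_arm:
  rows:
    - [0,0.001,-0.003,0,0,0]
    - [0,0,-0.002,0,0,0]
    - [0,0,-0.0015,0,0,0]
    - [0,0,0,0,0,0]

```text
time: 7.45
position: [0.49, 0.2111, 0.2291]
tool_rot: [0.707, 0.707, -0.0, -0.0]
ft_force: [-0.1, -0.4, -0.5]
grip_width: 0.0256
grip_force: 25.0
```

Call:
step_arm:
  rows:
    - [0,0,-0.0015,0,0,0]
    - [0,0,0,0,0,0]

```text
time: 7.7
position: [0.4901, 0.2111, 0.2279]
tool_rot: [0.707, 0.707, 0.0, 0.0]
ft_force: [0.1, 0.3, 1.1]
grip_width: 0.0257
grip_force: 25.0
```

Call:
step_arm:
  rows:
    - [0,0,0,0,0,0]
    - [0,0,0,0,0,0]
    - [0,0,0,0,0,0]
    - [0,0,0.02,0,0,0]
    - [0,0,0.04,0,0,0]
    - [0,0,0.04,0,0,0]
    - [0,-0.01,0,0,0,0]
    - [0,0,0,0,0,0]
  jaw: 0.045

```text
time: 8.7
position: [0.4896, 0.2004, 0.3273]
tool_rot: [0.707, 0.707, -0.001, -0.0]
ft_force: [0.4, 0.0, -0.2]
grip_width: 0.0449
grip_force: 0.0
```

```bash
python3 look.py wD; python3 - <<'E'
from h import *
for n in['wrist','top','side']:
    W=np.load('wrist.npy') if n=='wrist' else cloud(shot(n))
    print(n,rect(W,(.49,.2115),.052,.066),rect(W,(.535,.259),.038,.05),rect(W,(.535,.167),.038,.05))
E
```

```text
[0.4896 0.2004 0.3273] yaw 90.0 tilt [-0.001 -0.    -1.   ] 0.044919658484287535
wrist {'c': array([490.1, 227.6]), 's': array([138.7,  26.1]), 'yaw': -89.9, 'z': np.float64(55.4), 'n': 4377} {'c': array([561.8, 258.4]), 's': array([115.7,  26. ]), 'yaw': -1.1, 'z': np.float64(41.4), 'n': 3544} {'c': array([558.3, 258.4]), 's': array([108.5,  26. ]), 'yaw': -1.1, 'z': np.float64(41.4), 'n': 2806}
top {'c': array([489.4, 150.3]), 's': array([44.6, 22.9]), 'yaw': 89.6, 'z': np.float64(56.6), 'n': 110} {'c': array([557.9, 166.4]), 's': array([107.7,  25.3]), 'yaw': 6.2, 'z': np.float64(42.9), 'n': 205} {'c': array([560.9, 167.5]), 's': array([112.8,  26.1]), 'yaw': 0.6, 'z': np.float64(42.9), 'n': 260}
side {'c': array([489.2, 211.4]), 's': array([170.2,  27.9]), 'yaw': -89.9, 'z': np.float64(57.1), 'n': 635} {'c': array([565.6, 257.5]), 's': array([109.2,  27.1]), 'yaw': -1.0, 'z': np.float64(43.1), 'n': 380} {'c': array([564.8, 166.4]), 's': array([106.3,  28.8]), 'yaw': -0.2, 'z': np.float64(43.1), 'n': 313}
```

Call:
step_arm:
  rows:
    - [0.016,-0.035,0,0,0,-10]
    - [0.016,-0.036,0,0,0,-10]
    - [0.016,-0.036,0,0,0,-10]
    - [0.016,-0.036,0,0,0,-10]
    - [0.016,-0.036,0,0,0,-10]
    - [0.016,-0.036,0,0,0,-10]
    - [0.016,-0.036,0,0,0,-10]
    - [0.017,-0.036,0,0,0,-10]
    - [0.017,-0.036,-0.01,0,0,-10]
    - [0.017,-0.035,-0.015,0,0,-10]
    - [0,0,0,0,0,0]
    - [0,0,0,0,0,0]
  jaw: 0.06

```text
time: 10.35
position: [0.6526, -0.1565, 0.3013]
tool_rot: [0.996, -0.087, -0.002, -0.001]
ft_force: [0.4, 0.4, 0.1]
grip_width: 0.0597
grip_force: 0.0
```

```bash
python3 look.py; python3 - <<'E'
from h import *
W=np.load('wrist.npy'); r=rect(W,(.652,-.156),.008,.02);print(r)
a=np.radians(r['yaw']);u=np.array([np.cos(a),np.sin(a)]);print(r['c']+u*(r['s'][0]/2-85))
E
```

```text
[ 0.6526 -0.1565  0.3013] yaw -9.9 tilt [-0.003  0.002 -1.   ] 0.05970807787490554
{'c': array([ 669.6, -160.5]), 's': array([135.8,  26. ]), 'yaw': -10.0, 'z': np.float64(13.3), 'n': 3715}
[ 652.75978742 -157.53061616]
```

Call:
step_arm:
  rows:
    - [0,-0.001,-0.04,0,0,0]
    - [0,0,-0.04,0,0,0]
    - [0,0,-0.026,0,0,0]
    - [0,0,-0.01,0,0,0]
    - [0,0,0,0,0,0]
    - [0,0,0,0,0,0]

```text
time: 11.15
position: [0.6537, -0.1578, 0.1883]
tool_rot: [0.996, -0.087, 0.001, 0.0]
ft_force: [-0.2, 0.3, 0.6]
grip_width: 0.0603
grip_force: 0.0
```

Call:
step_arm:
  rows:
    - [0,0,0,0,0,0]
    - [0,0,0,0,0,0]
    - [0,0,0,0,0,0]
    - [0,0,0,0,0,0]
    - [0,0,0,0,0,0]
    - [0,0,0,0,0,0]
  jaw: 0.01

```text
time: 11.9
position: [0.6531, -0.1579, 0.1868]
tool_rot: [0.996, -0.087, -0.0, -0.0]
ft_force: [-0.5, 0.4, 0.5]
grip_width: 0.0255
grip_force: 25.0
```

Call:
step_arm:
  rows:
    - [0,0,0.03,0,0,0]
    - [0,0,0.05,0,0,0]
    - [-0.008,0.036,0.04,0,0,10]
    - [-0.008,0.037,0.015,0,0,10]
    - [-0.007,0.037,0,0,0,10]
    - [-0.007,0.037,0,0,0,10]
    - [-0.007,0.037,0,0,0,10]
    - [-0.007,0.037,0,0,0,10]
    - [-0.007,0.037,0,0,0,10]
    - [-0.007,0.037,0,0,0,10]
    - [-0.007,0.037,0,0,0,10]
    - [-0.008,0.037,0,0,0,10]

```text
time: 13.4
position: [0.5797, 0.2122, 0.3216]
tool_rot: [0.705, 0.709, -0.0, -0.0]
ft_force: [-0.6, -1.2, -0.9]
grip_width: 0.0256
grip_force: 25.0
```

Call:
step_arm:
  rows:
    - [0,0,-0.03,0,0,0]
    - [0,0,-0.03,0,0,0]
    - [0,0,-0.012,0,0,0]
    - [0,0,0,0,0,0]
    - [0,0,0,0,0,0]

```text
time: 14.02
position: [0.5807, 0.211, 0.2507]
tool_rot: [0.707, 0.707, 0.001, 0.001]
ft_force: [-0.2, -0.5, -0.6]
grip_width: 0.0254
grip_force: 25.0
```

Call:
step_arm:
  rows:
    - [0,0,-0.01,0,0,0]
    - [0,0,-0.006,0,0,0]
    - [0,0,-0.003,0,0,0]
    - [0,0,-0.0015,0,0,0]
    - [0,0,0,0,0,0]
    - [0,0,0,0,0,0]

```text
time: 14.78
position: [0.5802, 0.2111, 0.2294]
tool_rot: [0.707, 0.707, 0.0, 0.0]
ft_force: [-1.2, -0.3, 0.3]
grip_width: 0.0256
grip_force: 25.0
```

Call:
step_arm:
  rows:
    - [0,0,-0.001,0,0,0]
    - [0,0,0,0,0,0]

```text
time: 15.02
position: [0.5802, 0.2111, 0.2288]
tool_rot: [0.707, 0.707, 0.0, 0.0]
ft_force: [-0.2, -0.7, 3.9]
grip_width: 0.026
grip_force: 25.0
```

Call:
step_arm:
  rows:
    - [0,0,0,0,0,0]
    - [0,0,0,0,0,0]
    - [0,0,0,0,0,0]
    - [0,0,0.02,0,0,0]
    - [0,0,0.04,0,0,0]
    - [-0.02,-0.03,0.04,0,0,0]
    - [-0.02,-0.05,0.02,0,0,0]
    - [0,-0.02,0,0,0,0]
    - [0,0,0,0,0,0]
  jaw: 0.045

```text
time: 16.15
position: [0.5404, 0.11, 0.3481]
tool_rot: [0.708, 0.706, 0.0, 0.0]
ft_force: [-0.3, 0.4, -0.1]
grip_width: 0.045
grip_force: 0.0
```

```bash
python3 look.py wE; python3 - <<'E'
from h import *
for n in['wrist','top','side']:
    W=np.load('wrist.npy') if n=='wrist' else cloud(shot(n))
    print(n,rect(W,(.49,.2115),.051,.066,.09),rect(W,(.58,.2115),.051,.066,.09))
    if n!='top':
      m=(W[...,2]<.047)&(W[...,2]>.037)
      for y in(.259,.167):
        p=W[m&(abs(W[...,1]-y)<.03)&(abs(W[...,0]-.535)<.1)];print(np.percentile(p[:,0],[1,99]).round(4),np.percentile(p[:,1],[1,99]).round(4))
E
```

```text
[0.5404 0.11   0.3481] yaw 89.9 tilt [ 0.  0. -1.] 0.04498330230586126
wrist {'c': array([490. , 201.6]), 's': array([149.1,  26.5]), 'yaw': -89.7, 'z': np.float64(55.3), 'n': 4911} {'c': array([580.1, 201.7]), 's': array([149.4,  26.3]), 'yaw': -89.9, 'z': np.float64(55.4), 'n': 4891}
[0.4512 0.6179] [0.2443 0.2723]
[0.4505 0.6172] [0.1526 0.1798]
top {'c': array([489.6, 267.6]), 's': array([60.3, 23. ]), 'yaw': 90.0, 'z': np.float64(56.2), 'n': 148} {'c': array([579.7, 262.7]), 's': array([67.3, 26.6]), 'yaw': -89.9, 'z': np.float64(56.4), 'n': 186}
side {'c': array([489.6, 211.5]), 's': array([170. ,  28.4]), 'yaw': -89.6, 'z': np.float64(56.9), 'n': 650} {'c': array([578.7, 210.4]), 's': array([170.5,  28.1]), 'yaw': -89.7, 'z': np.float64(57.1), 'n': 581}
[0.4491 0.6184] [0.2406 0.2792]
[0.4484 0.6166] [0.1494 0.1853]
```

View pics/wE.png

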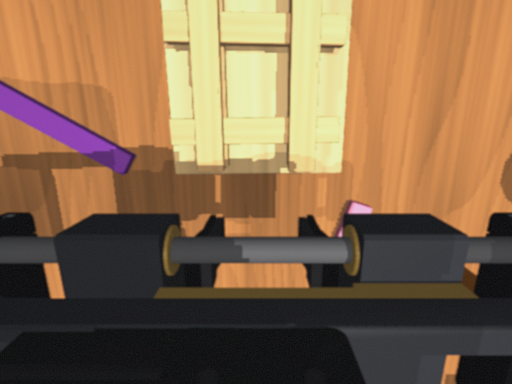

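Both new slats lie level at z≈55.4 mm, at x=0.490 and x=0.580, with the lower pair unmoved. The wrist view shows them at columns 207 and 304. Next is the stand.

Call:
step_arm:
  rows:
    - [-0.008,-0.043,0,0,0,-3]
    - [-0.008,-0.043,0,0,0,-3]
    - [-0.008,-0.043,0,0,0,-3]
    - [-0.008,-0.043,0,0,0,-3]
    - [-0.008,-0.043,0,0,0,-3]
    - [-0.008,-0.043,0,0,0,-3]
    - [-0.008,-0.044,0,0,0,-3]
    - [-0.008,-0.044,0,0,0,-3]
    - [-0.008,-0.044,0,0,0,-3]
    - [-0.008,-0.044,0,0,0,-3]
    - [-0.008,-0.044,0,0,0,0]
    - [0,0,0,0,0,0]
  jaw: 0.06

```text
time: 17.8
position: [0.4527, -0.3696, 0.3474]
tool_rot: [0.867, 0.499, 0.0, 0.001]
ft_force: [0.2, -0.3, 0.5]
grip_width: 0.0599
grip_force: 0.0
```

```bash
python3 look.py wS; python3 - <<'E'
from h import *
for n in['wrist','top','side']:
    W=np.load('wrist.npy') if n=='wrist' else cloud(shot(n))
    print(n,rect(W,(.4827,-.316),.1,.115,.04),rect(W,(.4827,-.316),.03,.045,.08))
E
```

```text
[ 0.4527 -0.3696  0.3474] yaw 59.9 tilt [ 0.001 -0.001 -1.   ] 0.05994817870814219
wrist {'c': array([ 483. , -317.4]), 's': array([24. , 23.9]), 'yaw': -26.3, 'z': np.float64(105.4), 'n': 973} {'c': array([ 483.2, -317.1]), 's': array([115. , 114.3]), 'yaw': 63.1, 'z': np.float64(35.4), 'n': 9384}
top {'c': array([ 483.1, -316.3]), 's': array([25.1, 24.2]), 'yaw': 62.4, 'z': np.float64(107.0), 'n': 68} {'c': array([ 488.5, -323.1]), 's': array([113.2,  95.3]), 'yaw': 41.9, 'z': np.float64(36.8), 'n': 785}
side {'c': array([ 481.9, -317. ]), 's': array([24.1, 23.9]), 'yaw': -24.7, 'z': np.float64(106.2), 'n': 46} {'c': array([ 479.9, -313.3]), 's': array([114.4, 110.2]), 'yaw': 25.4, 'z': np.float64(37.1), 'n': 479}
```

View pics/wS.png

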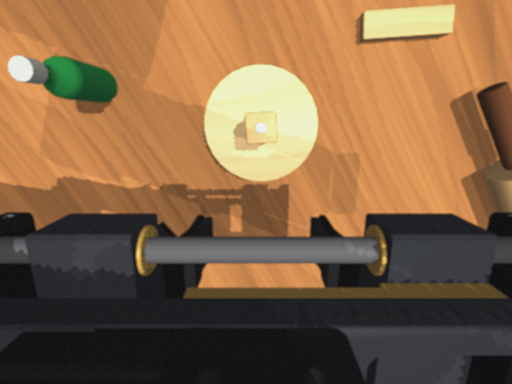

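The wrist view shows the stand's post top at (261,128), turned slightly from the tool axes, with its plate around it. Next I'll grasp it at (0.483, -0.317) with yaw 63.6°.

Call:
step_arm:
  rows:
    - [0.015,0.026,0,0,0,3.7]
    - [0.015,0.0264,0,0,0,0]
    - [0,0,-0.04,0,0,0]
    - [0,0,-0.04,0,0,0]
    - [0,0,-0.025,0,0,0]
    - [0,0,0,0,0,0]
    - [0,0,0,0,0,0]

```text
time: 18.82
position: [0.4827, -0.3139, 0.244]
tool_rot: [0.849, 0.528, 0.0, 0.0]
ft_force: [0.5, -0.5, -0.2]
grip_width: 0.0601
grip_force: 0.0
```

Call:
step_arm:
  rows:
    - [0,0,0,0,0,0]
    - [0,0,0,0,0,0]
    - [0,0,0,0,0,0]
    - [0,0,0,0,0,0]
    - [0,0,0,0,0,0]
    - [0,0,0,0,0,0]
  jaw: 0.01
  squeeze: 50

```text
time: 19.58
position: [0.4823, -0.3149, 0.2434]
tool_rot: [0.849, 0.528, 0.0, 0.001]
ft_force: [0.6, -1.5, 1.0]
grip_width: 0.0235
grip_force: 50.0
```

Call:
step_arm:
  rows:
    - [0,0,0.02,0,0,0]
    - [0,0,0.05,0,0,0]
    - [0,0.02,0.05,0,0,-2]
    - [0.001,0.047,0.022,0,0,-3]
    - [0.001,0.047,0.022,0,0,-3]
    - [0.001,0.047,0.022,0,0,-3]
    - [0.002,0.047,0.022,0,0,-3]
    - [0.002,0.047,0.022,0,0,-3]
    - [0.002,0.047,0.022,0,0,-3]
    - [0.002,0.047,0.022,0,0,-2]
    - [0.002,0.047,0.022,0,0,-2]
    - [0.001,0.046,0.022,0,0,0]

```text
time: 21.08
position: [0.4953, 0.129, 0.5605]
tool_rot: [0.941, 0.34, -0.002, -0.0]
ft_force: [1.4, -0.0, -3.7]
grip_width: 0.0237
grip_force: 50.0
```

Call:
step_arm:
  rows:
    - [0,0,0,0,0,0]
    - [0,0,0.005,6.9,5.7,0]
    - [0,0,0,6.9,5.7,0]
    - [0,0,0,6.9,5.7,0]
    - [0,0,0,6.9,5.7,0]
    - [0,0,0,6.9,5.7,0]
    - [0,0,0,0,0,0]
    - [0,0,0,0,0,0]

```text
time: 22.08
position: [0.4962, 0.1269, 0.5655]
tool_rot: [0.871, 0.314, -0.128, -0.357]
ft_force: [-0.3, -1.0, -3.7]
grip_width: 0.024
grip_force: 50.0
```

```bash
python3 - <<'E'
from h import *
o=get_obs();M=R.from_quat(o['tool_rot']).as_matrix();print(o['position'],M.round(3).tolist(),o['grip_width'])
c=shot('side');W=cloud(c);np.save('sideS',W);g=o['position']+.164*M[:,2]
P=np.r_[g,1];q=np.linalg.inv(c['T'])@P;u=c['cx']+c['f']*q[0]/-q[2];v=c['cy']+c['f']*q[1]/q[2];print(u,v)
u,v=int(u),int(v);x0,y0=max(0,u-90),max(0,v-70)
cv2.imwrite('pics/sS.png',cv2.resize(c['pixels'][y0:y0+140,x0:x0+180],None,fx=4,fy=4,interpolation=cv2.INTER_CUBIC));print(x0,y0)
L=(W-o['position'])@M; np.save('L',L)   # tool coords
m=(np.hypot(L[...,0],L[...,1])<.075)&(L[...,2]>.16)&(L[...,2]<.29);z=L[m][:,2]
print(np.histogram(z,bins=np.arange(.16,.29,.005)))
E
```

```text
[0.49616034 0.12685261 0.56553689] [[0.771, 0.454, -0.447], [0.637, -0.549, 0.541], [0.0, -0.702, -0.712]] 0.023978398109706773
228.89230119553503 89.19038174229038
138 19
(array([ 54,  52,  48,  54,  76,  47,  17,   0,   0, 168, 248, 894, 242,
       143,  52,  51,  83,   0,   0,   0,   0,   0,   0,   0,   0]), array([0.16 , 0.165, 0.17 , 0.175, 0.18 , 0.185, 0.19 , 0.195, 0.2  ,
       0.205, 0.21 , 0.215, 0.22 , 0.225, 0.23 , 0.235, 0.24 , 0.245,
       0.25 , 0.255, 0.26 , 0.265, 0.27 , 0.275, 0.28 , 0.285]))
```

View pics/sS.png

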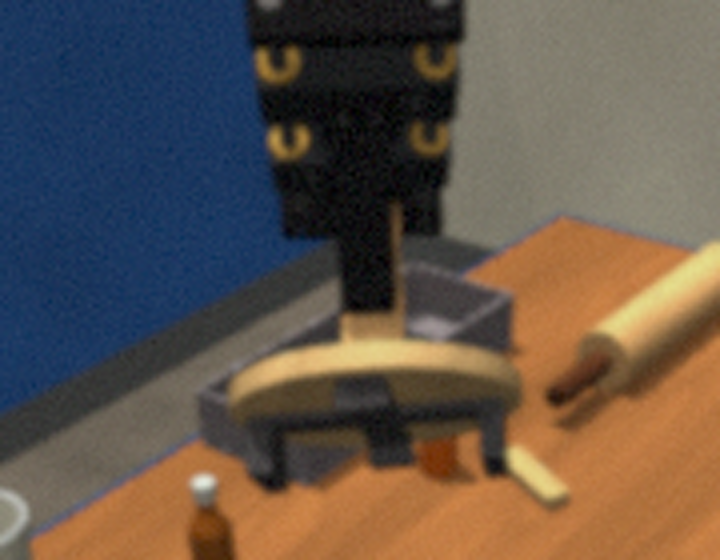

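The side view shows the plate's underside, with a long foot at each end, at (270,460) and (495,450). A short foot is near the middle at about (390,440). I'll get the line from the depth.

```bash
python3 - <<'E'
from h import *
L=np.load('L.npy');m=(np.hypot(L[...,0],L[...,1])<.075)&(L[...,2]>.203)&(L[...,2]<.26)
k=m&(L[...,2]>.233)
n,lab,st,ct=cv2.connectedComponentsWithStats(k.astype(np.uint8))
C=[]
for i in range(1,n):
    if st[i,4]>8:
        p=L[lab==i];print(st[i],(p.mean(0)*1000).round(1),(np.percentile(p,[3,97],axis=0)*1000).round(0).tolist());C.append(p.mean(0))
pl=L[m&(L[...,2]<.217)];print('plate',(np.percentile(pl,[1,99],axis=0)*1000).round(1).tolist())
s=L[m&(L[...,2]>.222)&(L[...,2]<.232)&(abs(L[...,0])<.03)];print('short',(s.mean(0)*1000).round(1),len(s))
if len(C)==2: d=C[1]-C[0];print('angle in tool xy',np.degrees(np.arctan2(d[1],d[0])))
# plan-view picture of points below the plate
im=np.zeros((480,480,3),np.uint8)
for q in L[m]:
    u,v=int(240+q[0]*3000),int(240-q[1]*3000);z=q[2]
    cv2.circle(im,(u,v),2,(60,60,60) if z<.22 else (0,255,255) if z<.231 else (0,0,255),-1)
cv2.circle(im,(240,240),174,(255,255,255),1);cv2.imwrite('pics/plan.png',im)
E
```

```text
[258 127   8  12  72] [-46.3 -15.6 239.3] [[-54.0, -25.0, 233.0], [-41.0, 8.0, 242.0]]
[200 132  11  10  84] [ 41.5  -3.  239.1] [[36.0, -14.0, 234.0], [48.0, 17.0, 242.0]]
plate [[-57.3, -58.8, 206.7], [52.1, 48.0, 216.8]]
short [ -1.2 -13.  225.9] 131
angle in tool xy 8.169852718629725
```

View pics/plan.png

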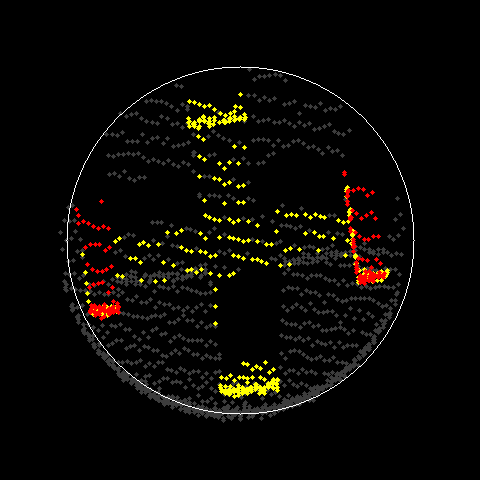

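The plan view shows the long feet (red) at (103,308) and (373,274), and the short feet (yellow) at (249,387) and (217,115). The long line is therefore at about +7° in the tool frame, and the stand centre is about 2.5 mm behind the TCP. The tool yaw to place it is 97°.

Call:
step_arm:
  rows:
    - [0,0,0,-6.9,-5.7,0]
    - [0,0,0,-6.9,-5.7,0]
    - [0,0,0,-6.9,-5.7,0]
    - [0,0,0,-6.9,-5.7,0]
    - [0,0,0,-6.9,-5.7,0]
    - [0.006,0.014,-0.03,0,0,9.5]
    - [0.007,0.014,-0.04,0,0,9.5]
    - [0.007,0.014,-0.04,0,0,9.5]
    - [0.007,0.014,-0.04,0,0,9.5]
    - [0.007,0.015,-0.04,0,0,9.5]
    - [0.006,0.014,-0.035,0,0,9.7]
    - [0,0,0,0,0,0]

```text
time: 23.62
position: [0.5349, 0.2132, 0.3385]
tool_rot: [0.663, 0.749, -0.003, -0.002]
ft_force: [-0.9, 0.0, -4.1]
grip_width: 0.0237
grip_force: 50.0
```

Call:
step_arm:
  rows:
    - [0,0,0,0,0,0]
    - [0,0,0,0,0,0]

```text
time: 23.88
position: [0.5365, 0.2122, 0.3431]
tool_rot: [0.664, 0.748, 0.001, 0.001]
ft_force: [0.5, 0.4, -4.0]
grip_width: 0.0233
grip_force: 50.0
```

```bash
python3 look.py; python3 - <<'E'
from h import *
o=get_obs();z=o['position'][2]-.2434
for n in ['wrist','side','top']:
    W=np.load('wrist.npy') if n=='wrist' else cloud(shot(n))
    p=W[(np.hypot(W[...,0]-.535,W[...,1]-.212)<.08)&(W[...,2]>z+.029)&(W[...,2]<z+.043)]
    # circle fit
    if len(p)>10:
        (c,r)=cv2.minEnclosingCircle((p[:,:2]*1000).astype(np.float32));print(n,c,r,np.median(p[:,2]),len(p),z)
        for q in(0,1):print(np.percentile(p[:,q],[.5,99.5]))
E
```

```text
[0.5365 0.2122 0.3431] yaw 96.8 tilt [ 0.003  0.001 -1.   ] 0.02334773041631626
wrist (536.2714233398438, 216.9144287109375) 56.957183837890625 0.13512218432044262 10063 0.09966999349559386
[0.48179552 0.58951772]
[0.20063666 0.26744888]
side (535.4202880859375, 209.54092407226562) 58.93148422241211 0.1368065210982205 1144 0.09966999349559386
[0.4791338  0.59201473]
[0.15528393 0.26740245]
top (538.32861328125, 177.20372009277344) 45.741111755371094 0.13608308371587663 203 0.09966999349559386
[0.49479963 0.58118103]
[0.15389669 0.18319416]
```

Call:
step_arm:
  rows:
    - [0,0.0015,-0.02,0,0,0]
    - [0,0,-0.018,0,0,0]
    - [0,0,-0.006,0,0,0]
    - [0,0,-0.004,0,0,0]
    - [0,0,0,0,0,0]
    - [0,0,0,0,0,0]

```text
time: 24.78
position: [0.5363, 0.214, 0.2939]
tool_rot: [0.663, 0.748, 0.001, 0.0]
ft_force: [0.3, 0.2, -3.0]
grip_width: 0.0234
grip_force: 50.0
```

Call:
step_arm:
  rows:
    - [0,0,-0.004,0,0,0]
    - [0,0,-0.002,0,0,0]
    - [0,0,0,0,0,0]
    - [0,0,0,0,0,0]

```text
time: 25.28
position: [0.5361, 0.214, 0.2872]
tool_rot: [0.663, 0.748, 0.0, 0.0]
ft_force: [0.3, -0.2, -3.9]
grip_width: 0.0237
grip_force: 50.0
```

Call:
step_arm:
  rows:
    - [0,0,-0.0015,0,0,0]
    - [0,0,0,0,0,0]
    - [0,0,-0.001,0,0,0]
    - [0,0,0,0,0,0]
    - [0,0,0,0,0,0]

```text
time: 25.9
position: [0.5361, 0.2139, 0.2853]
tool_rot: [0.663, 0.748, 0.0, 0.0]
ft_force: [-1.7, -0.3, 3.9]
grip_width: 0.0238
grip_force: 50.0
```

Call:
step_arm:
  rows:
    - [0,0,0,0,0,0]
    - [0,0,0,0,0,0]
    - [0,0,0,0,0,0]
    - [0,0,0,0,0,0]
    - [0,0,0.02,0,0,0]
    - [0,0,0.04,0,0,0]
    - [0,0,0.05,0,0,0]
    - [0,-0.05,0.02,0,0,0]
    - [0,-0.06,0,0,0,0]
    - [0,-0.06,0,0,0,0]
    - [0,0,0,0,0,0]
    - [0,0,0,0,0,0]
  jaw: 0.055

```text
time: 27.4
position: [0.536, 0.0439, 0.4147]
tool_rot: [0.664, 0.748, 0.0, -0.0]
ft_force: [0.1, 0.4, 0.1]
grip_width: 0.0549
grip_force: 0.0
```

```bash
python3 look.py; python3 - <<'E'
from h import *
for n in ['wrist','side','top']:
    if n=='wrist': W=np.load('wrist.npy')
    else:
        c=shot(n);W=cloud(c)
        if n=='side': cv2.imwrite('pics/fin.png',cv2.resize(c['pixels'][150:300,120:290],None,fx=4,fy=4,interpolation=cv2.INTER_CUBIC))
    d=np.hypot(W[...,0]-.535,W[...,1]-.212)
    p=W[(d<.07)&(W[...,2]>.068)&(W[...,2]<.092)]
    if len(p)>30:
        A=np.c_[p[:,:2]-[.535,.212],np.ones(len(p))];s=np.linalg.lstsq(A,p[:,2],rcond=None)[0]
        print(n,'tilt deg',np.degrees(s[:2]).round(2),'z',s[2].round(4),[np.percentile(p[:,q],[.5,99.5]).round(4).tolist() for q in(0,1)])
    print(rect(W,(.535,.212),.14,.16,.04))
    for x in(.49,.58): print(rect(W,(x,.2115),.051,.062,.1))
E
```

```text
[0.536  0.0439 0.4147] yaw 96.9 tilt [-0.     0.001 -1.   ] 0.05485525731169298
wrist tilt deg [0.02 0.42] z 0.0776 [[0.4803, 0.5917], [0.1555, 0.2314]]
{'c': array([537.4, 201.1]), 's': array([23.4,  2.4]), 'yaw': 6.8, 'z': np.float64(145.9), 'n': 189}
{'c': array([490.1, 163. ]), 's': array([72.1, 26.1]), 'yaw': -89.7, 'z': np.float64(55.3), 'n': 1159}
{'c': array([580.1, 159.3]), 's': array([65.7, 26.2]), 'yaw': -90.0, 'z': np.float64(55.3), 'n': 1059}
side tilt deg [ 0.92 -0.91] z 0.0793 [[0.4783, 0.5903], [0.1561, 0.2689]]
{'c': array([535.6, 211.5]), 's': array([25.4, 25.2]), 'yaw': 6.1, 'z': np.float64(148.6), 'n': 110}
{'c': array([489.2, 211.6]), 's': array([170.8,  27.4]), 'yaw': -89.9, 'z': np.float64(57.1), 'n': 542}
{'c': array([579.1, 269.2]), 's': array([53.4, 27. ]), 'yaw': -89.7, 'z': np.float64(56.9), 'n': 180}
top tilt deg [-0.29  0.33] z 0.0787 [[0.4797, 0.5918], [0.1577, 0.2691]]
{'c': array([535.5, 212.1]), 's': array([24.8, 24. ]), 'yaw': 4.2, 'z': np.float64(148.8), 'n': 71}
{'c': array([489.5, 230.2]), 's': array([135.3,  22.8]), 'yaw': 89.8, 'z': np.float64(56.9), 'n': 177}
{'c': array([580.1, 272.2]), 's': array([48.4, 26.5]), 'yaw': 89.5, 'z': np.float64(56.6), 'n': 102}
```

View pics/fin.png

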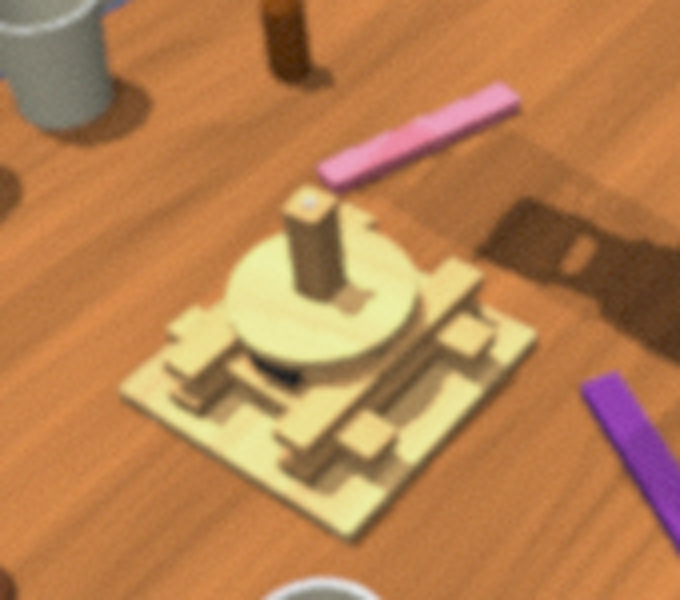

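The side view shows the stand home on the crib. Its plate is level at about 78 mm, its post is at (0.5355, 0.2118), and a long foot is down between the slats at (275,370). The gripper is clear.

```bash
python3 -c "
from rig import *
print(hand_in())"
```

```text
the job is handed in; nothing more can be done
None
```

The job is handed in: both new slats lie level and centred above the battens, and the stand dropped home on the crib, centred and level to within about 1°. The arm took about 27 s of the 72 s.

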